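# Scan the ticket of the sweet jar that is running out

### The arm

A 6-joint arm with a two-finger parallel gripper is mounted at the origin on the work surface. World frame = base frame: x ahead of the robot, y to its left, z up, the work surface at z = 0. Lengths are in mm, angles in degrees, forces in N, time in s.
With the tool pointing down it reaches from about 300 to 850 mm from the base axis. Payload 4.2 kg.
Tool frame: the origin (TCP) lies midway between the tips of the shut fingers; the grasp point (between the pads) lies 19 mm behind it (env.grip_depth is the distance from the TCP to the grasp point, in mm); z points along the fingers, y is the line along which they close (so a half turn about z gives the same grasp; the last joint's range is limited). The gripper opens to 91 mm and grips with 3 to 60 N. Pads are 32 mm wide; open, the fingers measure 118 mm over their backs; the gripper's body (76 mm by 178 mm) begins 60 mm behind the grasp point.
Start: joints at [-68.239, 18.312, 89.639, -0, 72.044, -1.146], TCP at [223.814, -529.67, 213.976] pointing down, gripper open.
Joint ranges: [-177.97, 177.97], [-48.28, 115.42], [12.27, 149.76], [-77.06, 257.06], [2.81, 150.46], [-146.56, 146.56]. Speed limits (degrees/s): [147.25, 147.25, 180, 180, 180, 180].

### API

Orientations are given as [roll, pitch, yaw] about the fixed x, y, z axes, in that order (R = Rz(yaw) Ry(pitch) Rx(roll)).
In Python, from workcell import env, eyes gives the robot as it stands.
- The arm moves only by the tool send_rows, never from a script. Its argument "motion" is a list of rows, each a list of 7 numbers: the shift along the world's x, y, z normalised to -1 to 1, where 1 is 0.5 m, then the turn, a rotation vector about the world's x, y, z normalised to -1 to 1, where 1 is 60 degrees, then the opening, from -1 (shut) to 1 (fully open). A call has 1 to 20 rows; each row is the pose to reach, as a shift and turn from the pose commanded when the call began; what a row does not reach only later rows make up. A row lasts 1/8 s, in which the tool goes at most 62.5 mm and 10.7 degrees, less where a joint would pass 70% of its speed; a pose out of reach is approached as far as the arm can. A call with a number of a shift or a turn outside -1 to 1 is refused whole. A call with a gripper value outside its range is refused whole. The fingers move at their own pace and stop on an object; "squeeze" is the grip in N (left out, the last holds). Time passes only in rows, so rows that repeat a pose let the fingers close. It gives the time, the measured TCP pose, the force, the opening and the grip force at its end, in the units of the state.
- env.state(): the state, without advancing time (a new reading comes with each control period).
- eyes.grab_frame(name): name is "scene" or "top" or "wrist"; returns a dict with "pixels" (384x512x3 uint8, red, green, blue), "depth" (384x512 float32, mm along the optical axis (not along the pixel's ray), 0 where there is no reading), "fx", "fy", "cx", "cy" (pixels), "R" (3x3) and "t" (3): a world point X has camera coordinates R X + t; the wrist camera has in their place "T_tool_cam" (4x4, takes a point from camera to tool coordinates, whose origin is the TCP and whose axes are the flange's). Camera axes: x right, y down, z forward; pixel columns grow to the right and rows downward; lengths in mm; the calibration is good to about 2 mm. A picture is of the moment at which its call begins: read the wrist's pose just before it.
- env.job_done(): hands the job in; it is judged then, once.
The state is a dict: "time_s": time; "qpos": joint angles; "qvel": joint speeds; "effort": joint torques, N m; "ee_pos": TCP position; "ee_rot": TCP orientation; "force": force on the tool from outside, world axes, zero at the start; "torque": the same for the moment, N m; "gripper_width": finger opening in mm; "gripper_force": force on a finger pad.
Only numpy, scipy, OpenCV 4.12 (cv2) and the standard library are available. Lean on these libraries where they do the work, as an engineer would, in place of code of your own. Each camera call takes 0.05 s, during which the arm holds its last target. There are 200 camera calls.

### The job

One of the three sweet jars is nearly empty: take the bar-code scanner out of its holster and read only that jar's ticket, for the reorder list. Hold the scanner steady and square to the sloping ticket, its wide mouth in line with the row of bars and its window about 9 cm off, for a good second and without knocking the ticket or its stand. Then stand the scanner fully home in its holster again without dropping it, let go, and leave the jars, the tin and the scoop where they are.

Things in the scene. Friction and masses are not known exactly. Their poses are not given: they have to be found in the camera images.
- scanner_grip (a point): Point on the axis in the upper handle of the grey cordless stick scanner (140 mm long, about 0.22 kg), which stands nose down in its holster. Handle 36 mm (y) by 28 mm (x), from 61 to 140 mm above the nose; this point is 114 mm above the nose, 26 mm below the handle's end, 128 mm above the counter at the start. z runs up its length, away from the nose; y along the wide mouth.
- scanner_window (a point): Middle of the scanner's window, in the flat end of its nose; axes as scanner_grip. It looks straight out along its own -z, with a flat reading line spread along y. The head is 64 mm (y) by 36 mm (x) and 42 mm tall, then a neck 50 by 31 mm, then the handle. It senses and reads a code by itself: no key to press.
- scanner: The scanner, loose; origin and axes as scanner_window. It reads a code when still for one second, 50 to 130 mm from it, with the code's middle within 12 mm of the line of sight, facing the ticket within 17 degrees of square, the wide mouth along the row of bars within 20 degrees (either way round).
- holster: The scanner's holster, fixed: steel foot 110 x 120 mm, 12 mm thick; upright black pocket open at the top, 43 mm (x) by 71 mm (y) inside, 4 mm walls, rubber floor 14 mm above the counter. Walls rise to 72 mm, then splay out as a lead-in to 86 mm. The scanner stands in it nose down, wide mouth along y, either way round, 3.5 mm of play each side. Origin: underside, below the pocket's centre.
- jar_low_mid (a point): Glass sweet jar with a dark red lid, with only a layer of sweets on its bottom, about 2 cm. 136 mm across, 201 mm high with its knob; loose, stands on the middle of its plinth, so its foot is 45 mm and its top 246 mm above the counter. Need not be touched. The point is in the jar's axis, 70 mm above its foot; z up.
- ticket_low_code (a point): Middle of the bar code on the nearly empty jar's ticket, on the paper's surface. Bar code 44 mm long (along y), bars 24 mm tall (along x), on a white 86 x 52 mm ticket that slopes at 38 degrees (0.66 rad) from level, facing up and to the plinth's front. Axes: z straight out of the ticket's face, y level along the row of bars, x up the slope.
- stand_low: Dark wooden display plinth under the nearly empty jar, fixed, 150 x 150 mm, 45 mm high. Origin: centre of its underside; z up; its own -x is its front (towards the robot at yaw 0), where a fixed grey ticket holder slopes down: 92 mm wide, 61 mm up the slope, 4 mm thick, its middle 104 mm in front of the plinth's centre and 30 mm above the counter.
- jar_full_mid (a point): Glass sweet jar with a dark red lid, filled to the shoulder. 136 mm across, 201 mm high with its knob; loose, stands on the middle of its plinth, so its foot is 45 mm and its top 246 mm above the counter. Need not be touched. The point is in the jar's axis, 70 mm above its foot; z up.
- ticket_full_code (a point): Middle of the bar code on the full jar's ticket, on the paper's surface. Bar code 44 mm long (along y), bars 24 mm tall (along x), on a white 86 x 52 mm ticket that slopes at 38 degrees (0.66 rad) from level, facing up and to the plinth's front. Axes: z straight out of the ticket's face, y level along the row of bars, x up the slope.
- stand_full: Dark wooden display plinth under the full jar, fixed, 150 x 150 mm, 45 mm high. Origin: centre of its underside; z up; its own -x is its front (towards the robot at yaw 0), where a fixed grey ticket holder slopes down: 92 mm wide, 61 mm up the slope, 4 mm thick, its middle 104 mm in front of the plinth's centre and 30 mm above the counter.
- jar_half_mid (a point): Glass sweet jar with a dark red lid, filled to about two thirds. 136 mm across, 201 mm high with its knob; loose, stands on the middle of its plinth, so its foot is 45 mm and its top 246 mm above the counter. Need not be touched. The point is in the jar's axis, 70 mm above its foot; z up.
- ticket_half_code (a point): Middle of the bar code on the well filled jar's ticket, on the paper's surface. Bar code 44 mm long (along y), bars 24 mm tall (along x), on a white 86 x 52 mm ticket that slopes at 38 degrees (0.66 rad) from level, facing up and to the plinth's front. Axes: z straight out of the ticket's face, y level along the row of bars, x up the slope.
- stand_half: Dark wooden display plinth under the well filled jar, fixed, 150 x 150 mm, 45 mm high. Origin: centre of its underside; z up; its own -x is its front (towards the robot at yaw 0), where a fixed grey ticket holder slopes down: 92 mm wide, 61 mm up the slope, 4 mm thick, its middle 104 mm in front of the plinth's centre and 30 mm above the counter.
- tin_mid (a point): Bystander: round closed aluminium tin, 90 mm across, 55 mm high, loose on the counter. The point is on its axis 28 mm up.
- scoop_pan (a point): Bystander: steel sweet scoop lying on the counter, loose; pan 62 x 95 mm, 34 mm high, wooden handle along its own -y, 192 mm long in all. The point is the middle of the pan's floor, 2 mm up.
There are look-alikes about, which are no part of the job. What is shaped like the holster but brown is not meant.

How it is judged (in metres and radians):
On the way, in this order (a step that is already met when the one before it is completed fails the run):
1. the scanner is lifted clear out of its holster (z of scanner_window in the frame of holster above 0.09 m), for 0.1 s.
2. the gripped scanner is kept still for 1 s, 50 to 130 mm from the nearly empty jar's bar code, within 12 mm of its middle, within 0.30 rad of square and 0.35 rad of the row of bars (x of ticket_low_code in the frame of scanner_window between -0.012 and 0.012 m and y of ticket_low_code in the frame of scanner_window between -0.012 and 0.012 m and z of ticket_low_code in the frame of scanner_window between -0.13 and -0.05 m and angle between the z axis of scanner_window and the z axis of ticket_low_code, either way round below 0.3 rad and angle between the y axis of scanner_window and the y axis of ticket_low_code, either way round below 0.35 rad and linear speed of scanner below 0.02 m/s and angular speed of scanner below 0.15 rad/s and contact force between the fingers and scanner above 1 N), for 1 s.
At the end, for the whole second after the job is handed in: The scanner stands in its holster, upright within 0.2 rad, within 8 mm of the pocket's centre and with its nose within 4 mm of the pocket's floor, at rest and let go; the three jars, the tin and the scoop are upright and within 20 mm of where they were (x of scanner_window in the frame of holster between -0.008 and 0.008 m and y of scanner_window in the frame of holster between -0.008 and 0.008 m and z of scanner_window in the frame of holster below 0.018 m and angle between scanner_window's own z axis and vertical below 0.2 rad and linear speed of scanner below 0.01 m/s and distance of each of jar_low_mid, jar_full_mid, jar_half_mid, tin_mid, scoop_pan from where it was at the start of the episode below 0.02 m and angle between each of jar_low_mid, jar_full_mid, jar_half_mid, tin_mid, scoop_pan's own z axis and vertical below 0.1 rad); the robot touches nothing.
It fails at once if the ticket of a jar that is not running low is read ((x of ticket_full_code in the frame of scanner_window between -0.012 and 0.012 m and y of ticket_full_code in the frame of scanner_window between -0.012 and 0.012 m and z of ticket_full_code in the frame of scanner_window between -0.13 and -0.05 m and angle between the z axis of scanner_window and the z axis of ticket_full_code, either way round below 0.3 rad and angle between the y axis of scanner_window and the y axis of ticket_full_code, either way round below 0.35 rad and linear speed of scanner below 0.02 m/s and angular speed of scanner below 0.15 rad/s) or (x of ticket_half_code in the frame of scanner_window between -0.012 and 0.012 m and y of ticket_half_code in the frame of scanner_window between -0.012 and 0.012 m and z of ticket_half_code in the frame of scanner_window between -0.13 and -0.05 m and angle between the z axis of scanner_window and the z axis of ticket_half_code, either way round below 0.3 rad and angle between the y axis of scanner_window and the y axis of ticket_half_code, either way round below 0.35 rad and linear speed of scanner below 0.02 m/s and angular speed of scanner below 0.15 rad/s)).
It fails at once if a jar or bystander is shifted by more than 20 mm or tipped (distance of any of jar_low_mid, jar_full_mid, jar_half_mid, tin_mid, scoop_pan from where it was at the start of the episode above 0.02 m or angle between any of jar_low_mid, jar_full_mid, jar_half_mid, tin_mid, scoop_pan's own z axis and vertical above 0.25 rad).
It fails at once if the scanner is dropped (falls freely faster than 0.5 m/s) (contact force between the fingers and scanner below 0.3 N and linear speed of scanner above 0.5 m/s).
It fails at once if the scanner or the gripper knocks a plinth or its ticket (more than 5 N) (contact force between any of scanner, the fingers, the arm and stand_low above 5 N or contact force between any of scanner, the fingers, the arm and stand_full above 5 N or contact force between any of scanner, the fingers, the arm and stand_half above 5 N).
It also fails if it takes over 61 s, if anything falls off the work surface, if the arm or the gripper's body presses on something with over 40 N, if the wrist force passes 120 N, or if a joint passes its speed limit or range.

## Working session

There is one attempt and no reset: what is moved stays moved. The work goes in short steps, Python scripts to look and compute and a tool call to move; the robot and the scene stay as the last step left them, time stands still between calls to the robot, and variables do not carry over. Pictures are saved under pics/ and viewed, at most 10 in all, crops included, and the job is handed in when it is done.

Besides the shell and the picture viewer there is one more tool, called after ">>>" as name([rows], argument=value, ...), one row to a line, values as JSON. send_rows: Moves the arm, as the interface text tells. Its arguments: {"type":"object","properties":{"motion":{"type":"array"},"squeeze":{"type":"number"}},"required":["motion"]}

```bash
mkdir -p pics; cat > h.py <<'E'
import numpy as np,cv2
from workcell import env,eyes
from scipy.spatial.transform import Rotation as Ro
def grab(n):
    s=env.state(); f=eyes.grab_frame(n); f['s']=s; return f
def cloud(f):
    d=f['depth'].astype(float); v,u=np.mgrid[:d.shape[0],:d.shape[1]]
    P=np.stack([(u-f['cx'])/f['fx']*d,(v-f['cy'])/f['fy']*d,d],-1)
    if 'R' in f: W=(P-np.array(f['t']))@np.array(f['R'])
    else:
        T=np.array(f['T_tool_cam']); s=f['s']
        Q=P@T[:3,:3].T+T[:3,3]
        W=Q@Ro.from_euler('xyz',s['ee_rot'],degrees=True).as_matrix().T+np.array(s['ee_pos'])
    W[d==0]=np.nan; return W
E
python3 - <<'E'
from h import *
import pickle
print(env.state())
F={n:grab(n) for n in('scene','top')}
pickle.dump(F,open('f.pkl','wb'))
cv2.imwrite('pics/a.png',np.vstack([cv2.resize(F[n]['pixels'],(400,300))[:,:,::-1] for n in F]))
cv2.imwrite('pics/s.png',cv2.resize(F['scene']['pixels'],(768,576))[:,:,::-1])
cv2.imwrite('pics/t.png',cv2.resize(F['top']['pixels'],(768,576))[:,:,::-1])
E
```

```text
{'time_s': 0.0, 'qpos': array([-6.82385696e+01,  1.83511168e+01,  8.97061738e+01, -1.16199679e-03,
        7.20423028e+01, -1.14603307e+00]), 'qvel': array([-0.05983552, -0.02126773, -0.06655945,  0.13058134,  0.09519746,
       -0.08006896]), 'effort': array([ 2.61010347e-03, -4.12454796e+01, -2.31969935e+01,  7.28712184e-02,
        4.56349505e-02, -1.35805603e-04]), 'ee_pos': array([ 223.62491841, -529.194202  ,  213.1270974 ]), 'ee_rot': array([-1.79900404e+02, -8.87393764e-04,  2.29078219e+01]), 'force': array([ 0.42101631,  0.12986069, -0.64519269]), 'torque': array([-0.0254448 , -0.01096068,  0.0387092 ]), 'gripper_force': 0.0, 'gripper_width': 91.47125656964509}
```

View pics/s.png

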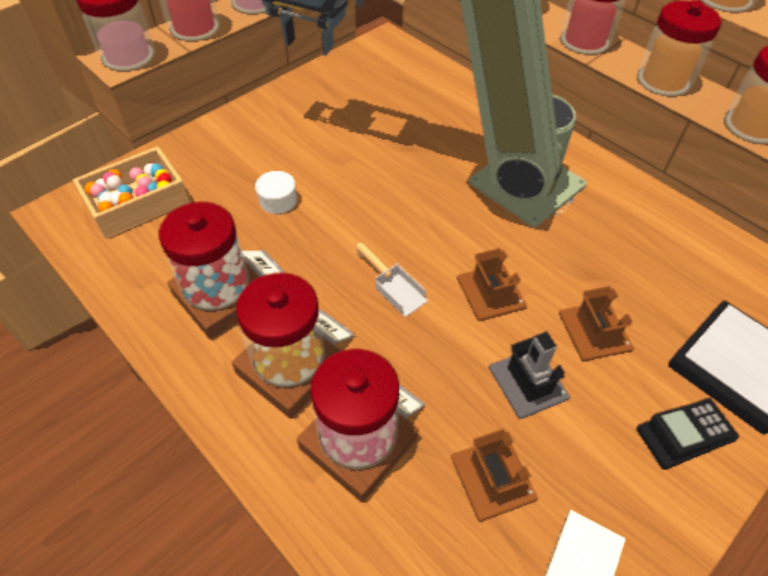

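View pics/t.png

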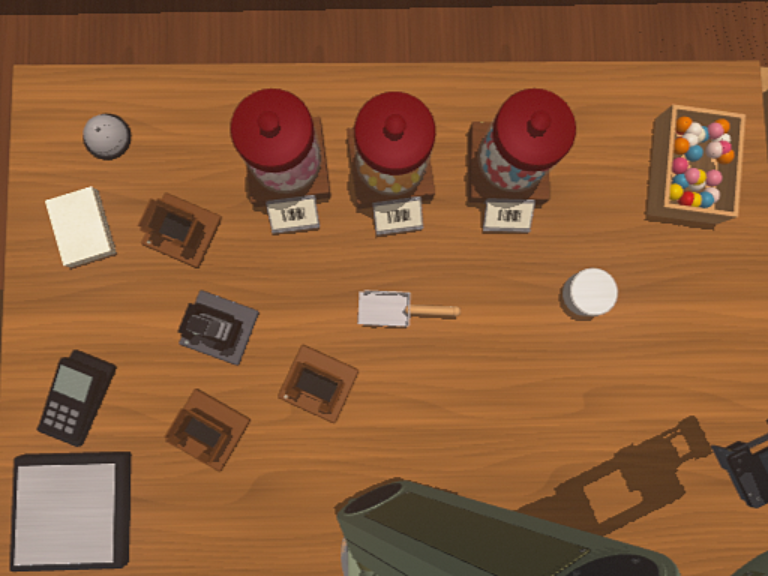

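The scene picture shows three jars: multicolour (205,265), orange (280,335) and pink (357,410). The black holster with the scanner is at (530,370), with three brown look-alikes around it. In the top picture the scanner is at (210,327), and the tickets are at (293,215), (398,215) and (508,215). I can't judge the fill levels at this size, so I'll enlarge the jars.

```bash
python3 - <<'E'
from h import *
import pickle
F=pickle.load(open('f.pkl','rb'))
c=F['scene']['pixels'][125:340,100:290]
cv2.imwrite('pics/c1.png',cv2.resize(c,None,fx=2.75,fy=2.75,interpolation=cv2.INTER_CUBIC)[:,:,::-1])
f=F['top']; c=f['pixels'][180:260,100:190]
cv2.imwrite('pics/c2.png',cv2.resize(c,None,fx=6,fy=6,interpolation=cv2.INTER_CUBIC)[:,:,::-1])
W=cloud(f); px=f['pixels'].astype(int)
print('cam',-np.array(f['R']).T@f['t'])
# tickets: white, z 10..60
for (u,v) in [(293,215),(398,215),(508,215)]:
    u=int(u/1.5);v=int(v/1.5); s=np.s_[v-16:v+17,u-24:u+25]
    w=W[s]; m=(px[s].min(-1)>95)&(w[...,2]>8)&(w[...,2]<60)
    lab=cv2.connectedComponents(m.astype(np.uint8))[1]; 
    k=np.bincount(lab[lab>0]).argmax(); m=lab==k
    m=cv2.morphologyEx(m.astype(np.uint8),cv2.MORPH_CLOSE,np.ones((5,5)))>0
    p=w[m]; c=p.mean(0); n=np.linalg.svd(p-c,full_matrices=False)[2][2]; n*=np.sign(n[2])
    r=cv2.minAreaRect(p[:,:2].astype(np.float32))
    print(len(p),c.round(1),'n',n.round(3),'slope',np.degrees(np.arccos(n[2])).round(1),'yaw',np.degrees(np.arctan2(-n[1],-n[0])).round(1),r)
# lids tops
z=W[...,2]
for (u,v) in [(273,125),(395,130),(535,128)]:
    u=int(u/1.5);v=int(v/1.5);print('knob',np.nanmax(z[v-8:v+8,u-8:u+8]))
m=(z>132)&(z<146);s=np.zeros_like(m);s[195:245,110:180]=1;m&=s
p=W[m];print('scanner top',len(p),p.mean(0),cv2.minAreaRect(p[:,:2].astype(np.float32)))
for lo,hi in((80,90),(6,13.5)):
    m=(z>lo)&(z<hi)&s.astype(bool);p=W[m];print(lo,len(p),p.mean(0),cv2.minAreaRect(p[:,:2].astype(np.float32)))
for n,(u,v) in dict(tin=(590,292),scoop=(385,308)).items(): print(n,W[int(v/1.5),int(u/1.5)])
E
```

```text
cam [ 388.72453949   51.15546543 1175.61479258]Traceback (most recent call last):
  File "<stdin>", line 17, in <module>
    u, s, vh = gufunc(a, signature=signature)
               ~~~~~~^^^^^^^^^^^^^^^^^^^^^^^^
    raise LinAlgError("SVD did not converge")
numpy.linalg.LinAlgError: SVD did not converge
```

View pics/c1.png

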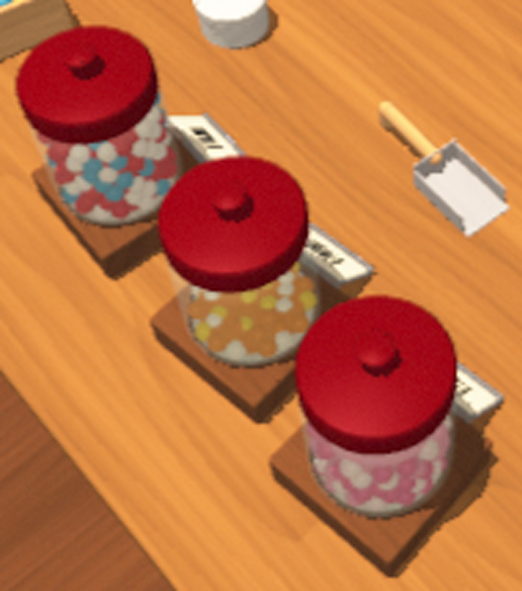

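View pics/c2.png

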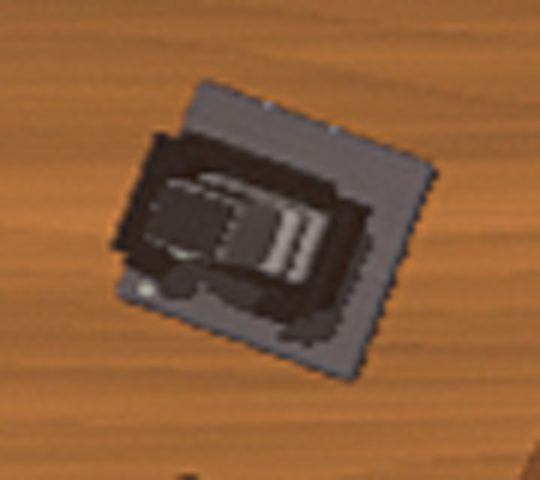

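The crop shows that the multicolour jar (105,150) is full to the shoulder. Orange (250,310) and pink (380,460) are unclear from above, so I'll look at them side-on with the wrist camera. Crop 2 shows the scanner in the black holster on its grey foot, at about (240,240).

```bash
python3 - <<'E'
from h import *
import pickle
F=pickle.load(open('f.pkl','rb'))
f=F['top']
W=cloud(f); px=f['pixels'].astype(int); z=W[...,2]
for (u,v) in [(293,215),(398,215),(508,215)]:
    u=int(u/1.5);v=int(v/1.5); s=np.s_[v-16:v+17,u-24:u+25]
    w=W[s]; m=(px[s].min(-1)>95)&(w[...,2]>8)&(w[...,2]<60)
    m=cv2.morphologyEx(m.astype(np.uint8),cv2.MORPH_CLOSE,np.ones((5,5)))
    lab=cv2.connectedComponents(m)[1]; m=(lab==np.bincount(lab[lab>0]).argmax())&(w[...,2]>8)
    p=w[m]; c=p.mean(0); n=np.linalg.svd(p-c,full_matrices=False)[2][2]; n*=np.sign(n[2])
    r=cv2.minAreaRect(p[:,:2].astype(np.float32))
    print(len(p),c.round(1),'n',n.round(3),'slope',np.degrees(np.arccos(n[2])).round(1),'yaw',np.degrees(np.arctan2(-n[1],-n[0])).round(1),r)
for (u,v) in [(268,122),(395,122),(540,120)]:
    u=int(u/1.5);v=int(v/1.5);print('knob',W[v,u])
s=np.zeros(z.shape,bool);s[190:245,110:180]=1
for lo,hi in((132,146),(80,90),(66,78),(6,13.5)):
    m=(z>lo)&(z<hi)&s;p=W[m];print(lo,len(p),p.mean(0),cv2.minAreaRect(p[:,:2].astype(np.float32)))
for n,(u,v) in dict(tin=(590,292),scoop=(385,308)).items(): print(n,W[int(v/1.5),int(u/1.5)])
# glass depth from the scene view
g=F['scene'];Wg=cloud(g)
for u,v in((100+250/2.75,125+310/2.75),(100+380/2.75,125+480/2.75),(100+110/2.75,125+170/2.75)): print(Wg[int(v),int(u)].round())
f=grab('wrist'); print(np.array(f['T_tool_cam']).round(3),f['fx'])
E
```

```text
627 [635.4 197.3  29.4] n [-0.581 -0.076  0.81 ] slope 35.9 yaw 7.4 ((637.5133666992188, 198.98382568359375), (57.12333679199219, 90.93058013916016), 7.182866096496582)
600 [629.4  -2.4  29. ] n [-0.587 -0.074  0.806] slope 36.3 yaw 7.2 ((631.852294921875, -1.0712051391601562), (56.6413688659668, 89.83428955078125), 7.054237365722656)
602 [ 627.2 -212.7   29.1] n [-0.589  0.016  0.808] slope 36.1 yaw -1.6 ((629.9260864257812, -212.4278106689453), (91.40403747558594, 56.2896842956543), 87.50515747070312)
knob [736.36960656 209.2831037  247.93399742]
knob [734.10304586  10.71628029 248.57673468]
knob [ 735.53432411 -219.8414316   244.99681828]
132 28 [425.0479999  331.70245474 139.1964822 ] ((424.89532470703125, 337.8901062011719), (27.222379684448242, 30.8024959564209), 68.59322357177734)
80 251 [431.8489134  344.63405299  84.80219475] ((426.8916320800781, 342.9364318847656), (94.93426513671875, 65.83863067626953), 68.65116119384766)
66 130 [428.24508427 336.37565895  74.1666624 ] ((428.2073974609375, 343.30194091796875), (78.09498596191406, 52.75205612182617), 68.7496109008789)
6 619 [425.52277872 332.25973058  11.14817801] ((426.9598388671875, 344.1448669433594), (155.12660217285156, 189.63865661621094), 1.3428351879119873)
tin [ 477.90699007 -352.98163064   54.92983248]
scoop [457.57425531  28.02788541   2.38667505]
[767.  66. 156.]
[783. 260. 137.]
[ 765. -158.  147.]
[[-0.00000e+00 -9.60000e-01 -2.81000e-01  7.99640e+01]
 [ 1.00000e+00 -0.00000e+00 -1.00000e-03 -1.92000e-01]
 [ 1.00000e-03 -2.81000e-01  9.60000e-01 -1.71516e+02]
 [ 0.00000e+00  0.00000e+00  0.00000e+00  1.00000e+00]] 271.513291380053
```

Knob and ticket heights fit the description (about 247 and 29 mm). The tickets are at y = 197 (pink), -2 (orange) and -213 (multicolour). The holster is at about (427,343), yaw about -21°. I'm moving to the look pose.

>>> send_rows([
  [0.36,0.96,0.1,0,0,1,1],
  [0.36,0.96,0.1,0,0,1,1],
  [0.36,0.96,0.1,0,0,1,1],
  [0.36,0.96,0.1,0,0,1,1],
  [0.36,0.96,0.1,0,0,1,1],
  [0.36,0.96,0.1,0,0,1,1],
  [0.36,0.96,0.1,0,0,1,1],
  [0.36,0.96,0.1,0,0,1,1],
  [0.36,0.96,0.1,0,0,1,1],
  [0.36,0.96,0.1,0,0,1,1],
])

```text
time_s: 1.4
ee_pos: [403.7, -49.4, 263.8]
ee_rot: [-180.0, 0.0, 83.0]
force: [-0.3, -0.4, -0.6]
gripper_width: 91.3
gripper_force: 0.0
```

```bash
cat >> h.py <<'E'
def goal(pos,R,R0=None,p0=None):
    s=env.state()
    if R0 is None:R0=Ro.from_euler('xyz',s['ee_rot'],degrees=True)
    if p0 is None:p0=s['ee_pos']
    print('t',round(s['time_s'],2),'from',s['ee_pos'].round(1),s['ee_rot'].round(1),'q',s['qpos'].round(0),'w',s['gripper_width'].round(1))
    print('row',((np.array(pos)-p0)/500).round(4),(np.degrees((R*R0.inv()).as_rotvec())/60).round(4))
def tilt(yaw_t,deg,yawtool):  # tool at yaw, down, then tilted forward about ticket y
    a=np.radians(yaw_t); ax=np.array([-np.sin(a),np.cos(a),0])
    return Ro.from_rotvec(-np.radians(deg)*ax)*Ro.from_euler('xyz',[180,0,yawtool],degrees=True)
E
python3 - <<'E'
from h import *
goal((480,60,180),tilt(7,55,97))
E
```

```text
Traceback (most recent call last):
  File "h.py", line 19, in goal
    print('t',round(s['time_s'],2),'from',s['ee_pos'].round(1),s['ee_rot'].round(1),'q',s['qpos'].round(0),'w',s['gripper_width'].round(1))
                                                                                                               ^^^^^^^^^^^^^^^^^^^^^^^^
AttributeError: 'float' object has no attribute 'round'
```

```bash
sed -i "s/s\['gripper_width'\].round(1)/round(s['gripper_width'],1)/" h.py; python3 - <<'E'
from h import *
goal((480,60,180),tilt(7,55,97))
E
```

```text
t 1.4 from [403.7 -49.4 263.8] [-180.    0.   83.] q [ -9.   1. 104.  -0.  75.  -2.] w 91.3
row [ 0.1525  0.2188 -0.1675] [ 9.000e-04 -9.193e-01  2.148e-01]
```

>>> send_rows([
  [0.15,0.22,-0.16,0,-0.92,0.21,1],
  [0.15,0.22,-0.16,0,-0.92,0.21,1],
  [0.15,0.22,-0.16,0,-0.92,0.21,1],
  [0.15,0.22,-0.16,0,-0.92,0.21,1],
  [0.15,0.22,-0.16,0,-0.92,0.21,1],
  [0.15,0.22,-0.16,0,-0.92,0.21,1],
  [0.15,0.22,-0.16,0,-0.92,0.21,1],
  [0.15,0.22,-0.16,0,-0.92,0.21,1],
])

```text
time_s: 2.4
ee_pos: [473.0, 60.4, 227.2]
ee_rot: [130.2, 0.5, 94.1]
force: [1.1, -0.7, 0.3]
gripper_width: 91.3
gripper_force: 0.0
```

```bash
python3 - <<'E'
from h import *
print(env.state()['ee_pos'],env.state()['ee_rot'],env.state()['qpos'].round())
f=grab('wrist')
cv2.imwrite('pics/w1.png',cv2.resize(np.rot90(f['pixels'],1)[:,:,::-1],None,fx=1.17,fy=1.17))
E
```

```text
[472.96650432  60.40772828 227.21829233] [130.21137715   0.49928514  94.11358102] [  8.  -8. 137. -69.   4.  72.]
```

View pics/w1.png

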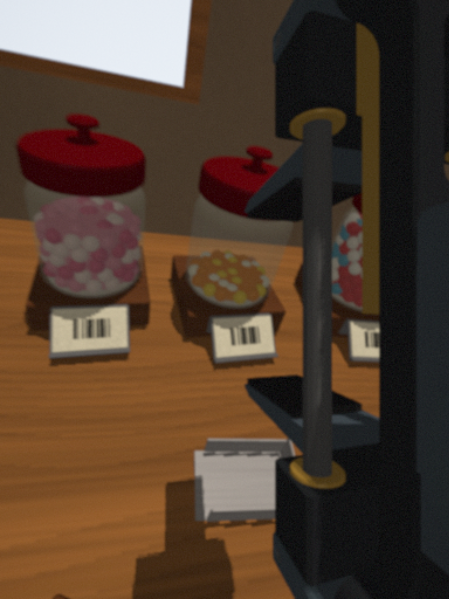

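The wrist view shows pink (90,235) about two thirds full, orange (230,280) with only a bottom layer, and multicolour (350,255) full. So the orange middle jar is the nearly empty one, and its ticket is at (243,338) in the picture. I'll measure that ticket again from this frame, then go above the scanner.

```bash
python3 - <<'E'
from h import *
f=grab('wrist');W=cloud(f);px=f['pixels'].astype(int)
r,c=208,222
s=np.s_[r-45:r+46,c-40:c+41];w=W[s]
m=((px[s].min(-1)>120)&(w[...,2]>5)&(w[...,2]<60)).astype(np.uint8)
m=cv2.morphologyEx(m,cv2.MORPH_CLOSE,np.ones((9,9)))
lab=cv2.connectedComponents(m)[1];m=(lab==lab[45,40])&(w[...,2]>5)
p=w[m];q=p.mean(0);n=np.linalg.svd(p-q,full_matrices=False)[2][2];n*=np.sign(n[2])
print(m.sum(),q,n,W[r,c],cv2.minAreaRect(p[:,:2].astype(np.float32)))
goal((427,343,240),Ro.from_euler('xyz',[180,0,68.6],degrees=True))
E
```

```text
3355 [632.60673942  16.25929124  59.73430225] [ 0.55578011 -0.00819164  0.83128898] [627.22053718   1.2696274   29.6165449 ] ((571.5369262695312, 2.150360107421875), (146.40884399414062, 292.30596923828125), 89.61955261230469)
t 2.5 from [472.1  60.5 227.5] [130.2   0.5  94.2] q [  9.  -9. 137. -69.   4.  71.] w 91.2
row [-0.0902  0.5649  0.0249] [ 0.134   0.8262 -0.4027]
```

>>> send_rows([
  [-0.09,0.2,0.1,0.13,0.83,-0.4,1],
  [-0.09,0.2,0.1,0.13,0.83,-0.4,1],
  [-0.09,0.4,0.1,0.13,0.83,-0.4,1],
  [-0.09,0.56,0.05,0.13,0.83,-0.4,1],
  [-0.09,0.56,0.05,0.13,0.83,-0.4,1],
  [-0.09,0.56,0.05,0.13,0.83,-0.4,1],
  [-0.09,0.56,0.05,0.13,0.83,-0.4,1],
  [-0.09,0.56,0.05,0.13,0.83,-0.4,1],
  [-0.09,0.56,0.05,0.13,0.83,-0.4,1],
])

```text
time_s: 3.62
ee_pos: [427.7, 341.1, 252.6]
ee_rot: [-179.7, 0.0, 68.7]
force: [-0.2, -0.1, -0.1]
gripper_width: 91.1
gripper_force: 0.0
```

```bash
python3 - <<'E'
from h import *
import pickle
f=grab('wrist');pickle.dump(f,open('w2.pkl','wb'))
cv2.imwrite('pics/w2.png',cv2.resize(f['pixels'],None,fx=1.5,fy=1.5)[:,:,::-1])
W=cloud(f);z=W[...,2];near=np.hypot(W[...,0]-427,W[...,1]-343)<80
for lo,hi in((132,146),(78,90),(8,14)):
    m=(z>lo)&(z<hi)&near;p=W[m]
    if len(p)>9: print(lo,len(p),p.mean(0),cv2.minAreaRect(p[:,:2].astype(np.float32)))
goal((427,343,220),Ro.from_euler('xyz',[180,0,68.6],degrees=True))
E
```

```text
132 107 [429.59823123 352.46879474 139.09656866] ((426.5892639160156, 345.20166015625), (28.483745574951172, 31.454456329345703), 67.09844970703125)
78 1163 [429.72238336 341.1914471   84.30098281] ((425.02105712890625, 340.86517333984375), (94.41069793701172, 65.84697723388672), 69.65365600585938)
8 2375 [428.41948734 356.88150959  12.42663843] ((425.2265930175781, 341.7416076660156), (117.60414123535156, 110.08785247802734), 68.7475814819336)
t 3.67 from [427.5 341.2 253. ] [-179.8   -0.    68.8] q [37. 15. 89.  0. 76. 58.] w 90.8
row [-0.0011  0.0035 -0.0659] [-0.0017 -0.0036 -0.0026]
```

View pics/w2.png

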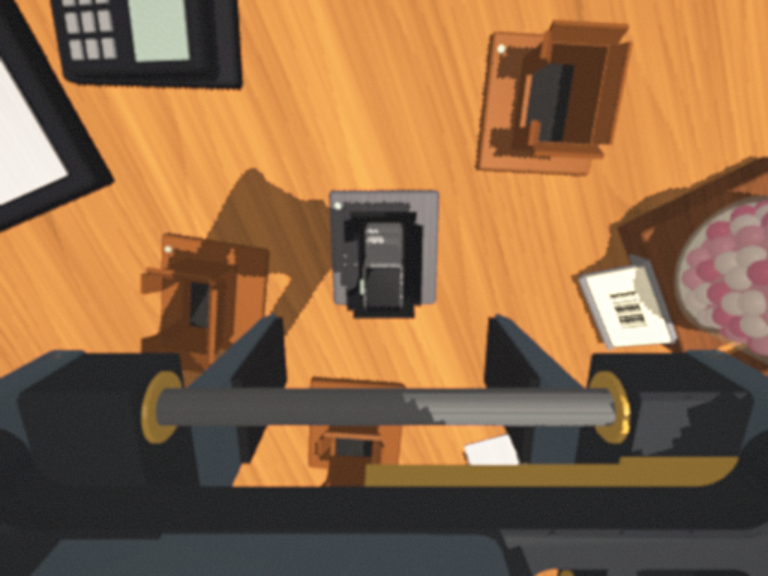

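The wrist view shows the scanner upright in the black holster on the grey foot at (385,255), with brown look-alikes at (210,300), (560,100) and (355,440). The foot measures 118x110 mm with its centre at (425.2,341.6) and y direction 68.8°, which matches the holster. I'm descending and gripping across the 28 mm side.

>>> send_rows([
  [-0.003,0.0045,-0.1,0,0,0,1],
  [-0.003,0.0045,-0.2,0,0,0,1],
  [-0.003,0.0045,-0.27,0,0,0,1],
  [-0.003,0.0045,-0.288,0,0,0,1],
  [-0.003,0.0045,-0.288,0,0,0,1],
  [-0.003,0.0045,-0.288,0,0,0,-0.2],
  [-0.003,0.0045,-0.288,0,0,0,-0.6],
  [-0.003,0.0045,-0.288,0,0,0,-1],
  [-0.003,0.0045,-0.288,0,0,0,-1],
  [-0.003,0.0045,-0.288,0,0,0,-1],
  [-0.003,0.0045,-0.288,0,0,0,-1],
  [-0.003,0.0045,-0.288,0,0,0,-1],
], squeeze=30)

```text
time_s: 5.18
ee_pos: [426.8, 344.6, 108.5]
ee_rot: [-179.8, 0.0, 68.8]
force: [0.2, -0.1, -0.3]
gripper_width: 27.9
gripper_force: 30.0
```

>>> send_rows([
  [0,0,0.03,0,0,0,-1],
  [0,0,0.06,0,0,0,-1],
  [0,0,0.1,0,0,0,-1],
  [0,0,0.14,0,0,0,-1],
  [0,0,0.18,0,0,0,-1],
  [0,0,0.22,0,0,0,-1],
  [0,0,0.26,0,0,0,-1],
  [0,0,0.26,0,0,0,-1],
  [0,0,0.26,0,0,0,-1],
])

```text
time_s: 6.3
ee_pos: [426.3, 344.3, 238.2]
ee_rot: [-179.8, 0.1, 68.8]
force: [-0.3, 1.0, -3.1]
gripper_width: 27.8
gripper_force: 30.0
```

```bash
python3 - <<'E'
from h import *
a=np.radians(7.1);n=np.array([-.616*np.cos(a),-.616*np.sin(a),.788])
code=np.array([630,-1.5,30.5])
R=tilt(7.1,38,97)
print('tcp goal',code+n*(90+94.5),-R.as_matrix()[:,2],n)
goal(code+n*(90+94.5),R)
goal((380,150,300),Ro.from_euler('xyz',[180,0,85],degrees=True))
E
```

```text
tcp goal [517.2194906  -15.54755503 175.886     ] [-0.61094054 -0.07609667  0.78801075] [-0.61127647 -0.07613851  0.788     ]
t 6.3 from [426.3 344.3 238.2] [-1.798e+02  1.000e-01  6.880e+01] q [38. 15. 91.  0. 74. 59.] w 27.8
row [ 0.1819 -0.7197 -0.1245] [-0.0776 -0.6391  0.4531]
t 6.3 from [426.3 344.3 238.2] [-1.798e+02  1.000e-01  6.880e+01] q [38. 15. 91.  0. 74. 59.] w 27.8
row [-0.0926 -0.3886  0.1237] [ 1.000e-04 -4.300e-03  2.705e-01]
```

>>> send_rows([
  [-0.04,-0.1,0.08,0,0,0.12,-1],
  [-0.04,-0.2,0.08,0,-0.1,0.25,-1],
  [-0.02,-0.3,0.08,-0.02,-0.2,0.4,-1],
  [0,-0.4,0.05,-0.05,-0.33,0.45,-1],
  [0.05,-0.5,0,-0.07,-0.45,0.45,-1],
  [0.1,-0.6,0,-0.078,-0.55,0.45,-1],
  [0.15,-0.7,-0.04,-0.078,-0.639,0.453,-1],
  [0.18,-0.72,-0.1,-0.078,-0.639,0.453,-1],
  [0.182,-0.72,-0.1245,-0.078,-0.639,0.453,-1],
  [0.182,-0.72,-0.1245,-0.078,-0.639,0.453,-1],
  [0.182,-0.72,-0.1245,-0.078,-0.639,0.453,-1],
  [0.182,-0.72,-0.1245,-0.078,-0.639,0.453,-1],
])

```text
time_s: 7.8
ee_pos: [518.0, -14.6, 177.5]
ee_rot: [141.9, -0.1, 97.1]
force: [0.9, 0.2, -2.5]
gripper_width: 27.7
gripper_force: 30.0
```

```bash
python3 - <<'E'
from h import *
import pickle
a=np.radians(7.1);n=np.array([-.616*np.cos(a),-.616*np.sin(a),.788])
code=np.array([630,-1.5,30.5])
goal(code+n*(90+94.5),tilt(7.1,38,97))
f=grab('wrist');pickle.dump(f,open('w3.pkl','wb'));g=grab('top')
A=cv2.resize(f['pixels'],(512,384));B=cv2.resize(g['pixels'][90:240,190:370],(460,384),interpolation=cv2.INTER_CUBIC)
im=np.hstack([A,B]);cv2.imwrite('pics/r.png',cv2.resize(im,(800,316))[:,:,::-1])
W=cloud(g);s=env.state();R=Ro.from_euler('xyz',s['ee_rot'],degrees=True)
px=g['pixels'].astype(int)
sl=np.s_[128:165,235:300];w=W[sl];m=(px[sl].min(-1)>95)&(w[...,2]>8)&(w[...,2]<60)
p=w[m];print(len(p),p.mean(0),p.min(0),p.max(0))
# code in the tool frame (expect 0,0,~184.5)
print('code in tool',R.inv().apply(code-s['ee_pos']))
E
```

```text
t 7.8 from [518.  -14.6 177.5] [ 1.419e+02 -1.000e-01  9.710e+01] q [ -9.   1. 129.  40.  16. -52.] w 27.7
row [-0.0016 -0.0018 -0.0031] [-0.0002  0.002  -0.0017]
502 [631.20961593  -0.85020435  30.35288733] [600.52489867 -47.3254261    9.94342062] [664.22451483  44.99805363  51.75267667]
code in tool [ -0.8877422   -1.96766877 185.19514341]
```

View pics/r.png

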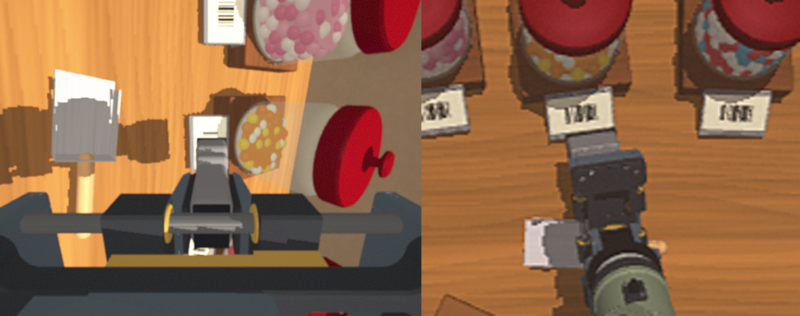

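The left half shows the scanner head pointing at the orange jar's ticket, at (208,125). The right half (top camera) shows it lined up over that same ticket at (580,115). The code is within 2 mm of the tool axis and 91 mm from the window, so I'm holding still.

>>> send_rows([
  [0,0,0,0,0,0,-1],
  [0,0,0,0,0,0,-1],
  [0,0,0,0,0,0,-1],
  [0,0,0,0,0,0,-1],
  [0,0,0,0,0,0,-1],
  [0,0,0,0,0,0,-1],
  [0,0,0,0,0,0,-1],
  [0,0,0,0,0,0,-1],
  [0,0,0,0,0,0,-1],
  [0,0,0,0,0,0,-1],
  [0,0,0,0,0,0,-1],
  [0,0,0,0,0,0,-1],
  [0,0,0,0,0,0,-1],
  [0,0,0,0,0,0,-1],
])

```text
time_s: 9.65
ee_pos: [517.7, -15.4, 176.3]
ee_rot: [142.0, -0.1, 97.0]
force: [-0.7, 0.3, -1.9]
gripper_width: 28.2
gripper_force: 30.0
```

```bash
python3 - <<'E'
from h import *
import pickle
f=pickle.load(open('w3.pkl','rb'));W=cloud(f);s=f['s']
R=Ro.from_euler('xyz',s['ee_rot'],degrees=True)
Q=R.inv().apply((W-s['ee_pos']).reshape(-1,3));Q=Q[np.isfinite(Q[:,0])]
for lo,hi in((0,28),(52,70),(70,90)):
    m=(Q[:,2]>lo)&(Q[:,2]<hi)&(abs(Q[:,0])<45)&(abs(Q[:,1])<25);p=Q[m]
    print(lo,len(p),np.percentile(p,[5,50,95],axis=0).round(1).tolist() if len(p) else '')
print(env.state()['ee_pos'],env.state()['ee_rot'])
goal((426.3,344.3,238),Ro.from_euler('xyz',[180,0,68.8],degrees=True))
E
```

```text
0 482 [[10.9, -12.0, 1.3], [13.9, 0.2, 13.0], [14.3, 12.4, 26.3]]
52 418 [[19.7, -15.3, 52.2], [25.2, 0.1, 54.6], [27.0, 15.5, 68.5]]
70 194 [[24.6, -15.6, 72.3], [26.9, 0.0, 82.6], [27.7, 16.5, 88.7]]
[517.70992322 -15.38968309 176.26175362] [ 1.41974411e+02 -7.84176860e-02  9.70290676e+01]
t 9.65 from [517.7 -15.4 176.3] [ 1.42e+02 -1.00e-01  9.70e+01] q [-10.   1. 129.  40.  16. -52.] w 28.2
row [-0.1828  0.7194  0.1235] [ 0.0777  0.6353 -0.4525]
```

The wrist depth shows the scanner sits 4.5 mm towards -y in the grip, which agrees with the holster's centre. The code was therefore about 3.5 mm off the line of sight, within the 12 mm limit. I'll centre it and hold once more to be sure.

>>> send_rows([
  [-0.001,0.007,0,0,0,0,-1],
  [-0.001,0.007,0,0,0,0,-1],
  [-0.001,0.007,0,0,0,0,-1],
  [-0.001,0.007,0,0,0,0,-1],
  [-0.001,0.007,0,0,0,0,-1],
  [-0.001,0.007,0,0,0,0,-1],
  [-0.001,0.007,0,0,0,0,-1],
  [-0.001,0.007,0,0,0,0,-1],
  [-0.001,0.007,0,0,0,0,-1],
  [-0.001,0.007,0,0,0,0,-1],
  [-0.001,0.007,0,0,0,0,-1],
  [-0.001,0.007,0,0,0,0,-1],
])

```text
time_s: 11.15
ee_pos: [517.2, -11.9, 176.3]
ee_rot: [142.0, -0.1, 97.0]
force: [0.4, 0.7, -2.2]
gripper_width: 27.7
gripper_force: 30.0
```

>>> send_rows([
  [-0.03,0,0.05,0,0,0,-1],
  [-0.06,0.02,0.09,0.01,0.09,0,-1],
  [-0.13,0.11,0.12,0.03,0.18,0,-1],
  [-0.18,0.21,0.16,0.05,0.3,-0.05,-1],
  [-0.2,0.31,0.2,0.07,0.42,-0.2,-1],
  [-0.22,0.41,0.2,0.078,0.53,-0.32,-1],
  [-0.22,0.51,0.2,0.078,0.635,-0.452,-1],
  [-0.2,0.61,0.16,0.078,0.635,-0.452,-1],
  [-0.182,0.712,0.124,0.078,0.635,-0.452,-1],
  [-0.182,0.712,0.124,0.078,0.635,-0.452,-1],
  [-0.182,0.712,0.124,0.078,0.635,-0.452,-1],
  [-0.182,0.712,0.124,0.078,0.635,-0.452,-1],
  [-0.182,0.712,0.124,0.078,0.635,-0.452,-1],
])

```text
time_s: 12.78
ee_pos: [426.4, 343.3, 239.2]
ee_rot: [179.9, -0.1, 68.8]
force: [0.3, -0.3, -2.6]
gripper_width: 27.8
gripper_force: 30.0
```

```bash
python3 - <<'E'
from h import *
goal((426.6,344.6,225),Ro.from_euler('xyz',[180,0,68.8],degrees=True))
f=grab('wrist');W=cloud(f);s=f['s'];px=f['pixels']
R=Ro.from_euler('xyz',s['ee_rot'],degrees=True)
Q=R.inv().apply((W-s['ee_pos']).reshape(-1,3));Q=Q[np.isfinite(Q[:,0])]
for lo,hi in((0,28),(52,70),(70,90)):
    m=(Q[:,2]>lo)&(Q[:,2]<hi)&(abs(Q[:,0])<45)&(abs(Q[:,1])<25);p=Q[m]
    print(lo,len(p),np.percentile(p,[5,50,95],axis=0).round(1).tolist() if len(p) else '')
z=W[...,2]
for lo,hi in((80,90),(8,14)):
    m=(z>lo)&(z<hi)&(np.hypot(W[...,0]-425,W[...,1]-341)<85);p=W[m];print(len(p),cv2.minAreaRect(p[:,:2].astype(np.float32)))
cv2.imwrite('pics/w4.png',cv2.resize(px[60:260,130:380],None,fx=3,fy=3)[:,:,::-1])
E
```

```text
t 12.78 from [426.4 343.3 239.2] [ 1.799e+02 -1.000e-01  6.880e+01] q [38. 15. 91.  0. 74. 59.] w 27.8
row [ 0.0004  0.0026 -0.0285] [-0.0014  0.0017  0.0008]
0 478 [[10.5, -12.7, 1.1], [13.8, -0.4, 12.8], [14.3, 12.0, 26.3]]
52 378 [[19.4, -15.5, 52.2], [25.3, -0.1, 54.7], [26.9, 14.9, 66.9]]
70 209 [[24.6, -16.2, 71.0], [26.6, 0.3, 84.3], [27.6, 15.9, 89.0]]
806 ((425.1052551269531, 341.0381164550781), (93.19446563720703, 66.10191345214844), 68.52384185791016)
2523 ((424.85870361328125, 340.9959716796875), (119.48155212402344, 109.86865997314453), 68.88452911376953)
```

View pics/w4.png

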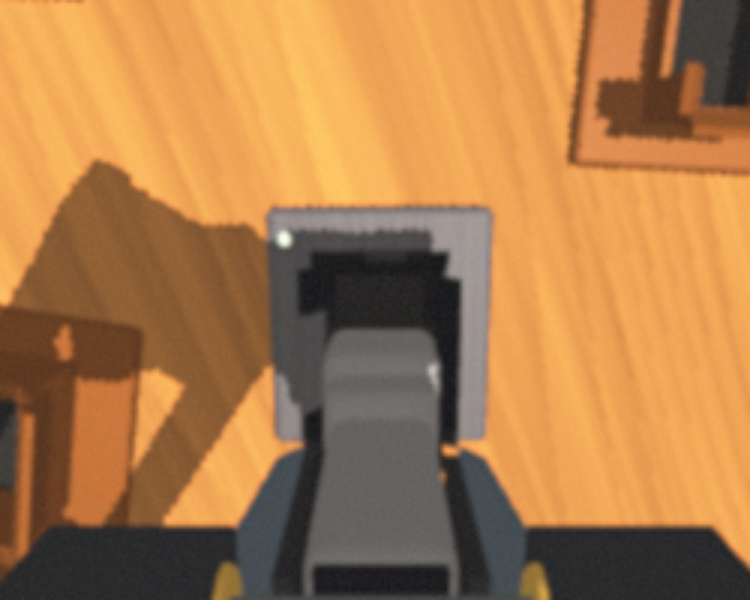

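The picture shows the scanner hanging squarely over the black holster at (380,340), with the grip unchanged. I'm inserting it at the same TCP as the pick.

>>> send_rows([
  [0.0003,0.0024,-0.03,0,0,0,-1],
  [0.0003,0.0024,-0.06,0,0,0,-1],
  [0.0003,0.0024,-0.09,0,0,0,-1],
  [0.0003,0.0024,-0.11,0,0,0,-1],
  [0.0003,0.0024,-0.13,0,0,0,-1],
  [0.0003,0.0024,-0.15,0,0,0,-1],
  [0.0003,0.0024,-0.17,0,0,0,-1],
  [0.0003,0.0024,-0.19,0,0,0,-1],
  [0.0003,0.0024,-0.21,0,0,0,-1],
  [0.0003,0.0024,-0.23,0,0,0,-1],
  [0.0003,0.0024,-0.24,0,0,0,-1],
  [0.0003,0.0024,-0.24,0,0,0,-1],
])

```text
time_s: 14.32
ee_pos: [426.2, 345.2, 117.9]
ee_rot: [-180.0, 0.0, 68.8]
force: [-0.9, 0.7, -2.5]
gripper_width: 27.8
gripper_force: 30.0
```

No contact so far, with 9 mm to go.

>>> send_rows([
  [0,0,-0.006,0,0,0,-1],
  [0,0,-0.012,0,0,0,-1],
  [0,0,-0.017,0,0,0,-1],
  [0,0,-0.018,0,0,0,-1],
  [0,0,-0.018,0,0,0,-1],
  [0,0,-0.018,0,0,0,-1],
])

```text
time_s: 15.08
ee_pos: [426.4, 345.4, 109.3]
ee_rot: [180.0, -0.0, 68.8]
force: [-0.1, 0.8, -2.2]
gripper_width: 28.0
gripper_force: 30.0
```

>>> send_rows([
  [0,0,-0.001,0,0,0,-1],
  [0,0,-0.001,0,0,0,-0.2],
  [0,0,-0.001,0,0,0,0.3],
  [0,0,-0.001,0,0,0,1],
  [0,0,-0.001,0,0,0,1],
  [0,0,-0.001,0,0,0,1],
  [0,0,-0.001,0,0,0,1],
  [0,0,0.05,0,0,0,1],
  [0,0,0.12,0,0,0,1],
  [0,0,0.22,0,0,0,1],
  [0,0,0.3,0,0,0,1],
  [0,0,0.3,0,0,0,1],
  [0,0,0.3,0,0,0,1],
  [0,0,0.3,0,0,0,1],
])

```text
time_s: 16.82
ee_pos: [425.7, 344.8, 257.6]
ee_rot: [-179.9, 0.1, 68.8]
force: [0.3, -0.1, -0.3]
gripper_width: 91.5
gripper_force: 0.0
```

```bash
python3 - <<'E'
from h import *
f=grab('wrist');W=cloud(f);z=W[...,2];near=np.hypot(W[...,0]-425,W[...,1]-341)<60
m=(z>125)&(z<150)&near;p=W[m];print(len(p),p.mean(0),np.percentile(p[:,2],[5,50,95]),cv2.minAreaRect(p[:,:2].astype(np.float32)))
cv2.imwrite('pics/w5.png',cv2.resize(f['pixels'],(640,480))[:,:,::-1]);print(env.state()['gripper_width'],env.state()['ee_pos'])
E
```

```text
222 [427.97899942 352.47703549 141.62424915] [127.69224872 143.52840837 149.73316445] ((425.4405212402344, 343.24981689453125), (32.54066467285156, 31.03055191040039), 69.6989517211914)
91.20071868067267 [425.77612665 344.89482662 257.728554  ]
```

View pics/w5.png

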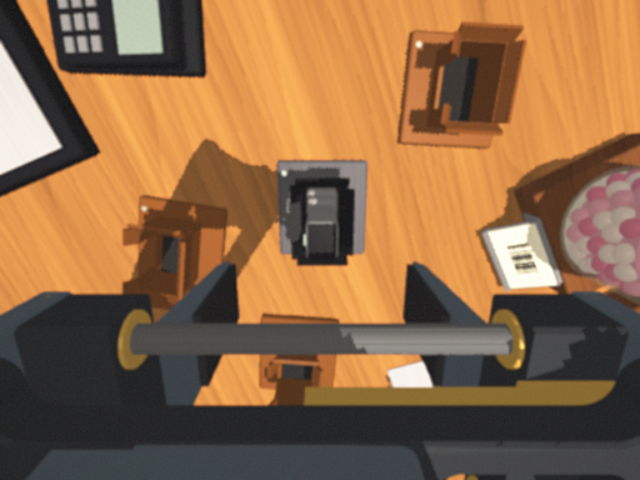

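The scanner looks seated at (322,215) with the gripper clear. I'll compare its top height with the frame from before the pick.

```bash
python3 - <<'E'
from h import *
import pickle
for f in(pickle.load(open('w2.pkl','rb')),grab('wrist')):
    W=cloud(f);z=W[...,2];m=(z>145)&(z<185)&(np.hypot(W[...,0]-425,W[...,1]-341)<45);p=W[m];p=p[p[:,2]>np.median(p[:,2])-3]
    print(len(p),p.mean(0),cv2.minAreaRect(p[:,:2].astype(np.float32)))
E
```

```text
718 [425.47063671 342.04362225 154.6242389 ] ((425.4405822753906, 341.5183410644531), (32.55080795288086, 25.292110443115234), 68.51301574707031)
684 [424.89680916 341.88165718 154.65448074] ((424.8431701660156, 342.0309143066406), (32.84153747558594, 25.494094848632812), 68.14236450195312)
```

The top is at 154.6 mm, the same as before the pick and in the same place, so the scanner is fully home. I'm handing in.

```bash
python3 -c "
from workcell import env
print(env.job_done())"
```

```text
the job is handed in; nothing more can be done
None
```

I held the scanner on the nearly empty orange (middle) jar's ticket twice, for over a second each time. It is back fully home in its holster and let go, and I handed the job in; the hand-in call returned no verdict.

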